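# Put the waffle iron on to preheat

## Robot

A 7-joint arm with a two-finger parallel gripper is mounted at the origin on the work surface. World frame = base frame: x ahead of the robot, y to its left, z up, the work surface at z = 0. Lengths are in m, angles in rad, forces in N, time in s.
With the tool pointing down it reaches from about 0.4 to 0.85 m from the base axis. Payload 4.5 kg.
Tool frame: the origin (TCP) lies on the centre line of the jaws, within the pads' length; the fingertips stand 11 mm ahead of it and the grasp point (between the pads) lies 8 mm behind it; z points along the fingers, x is the direction in which the jaws open and shut, and the axes are right-handed (so a half turn about z gives the same grasp; the last joint's range is limited). The gripper opens to 88 mm and grips with 3 to 60 N. Pads are 18 mm wide; open, the fingers measure 123 mm over their backs; the gripper's body (75 mm by 187 mm) begins 45 mm behind the grasp point.
Start: joints at [-1.268, 0.689, -0.195, 1.565, 0.157, 0.902, -0.215], TCP at [0.166, 0.603, 0.219] pointing down, gripper open.
Joint ranges: [-3.01, 3.01], [-0.46, 2.08], [-1.47, 1.51], [0.13, 2.56], [-1, 4.14], [0.04, 2.09], [-2.66, 2.66]. Speed limits (rad/s): [2.57, 2.57, 3.14, 3.14, 3.14, 3.14, 3.14].

## Interface

Orientations are given as a unit quaternion [x, y, z, w].
In Python, from plant import r, vision, order, nets gives the robot as it stands.
- The arm moves only by the tool send_rows, never from a script. Its argument "series" is a list of rows, each an object with "delta_pos": the shift along the tool's x, y, z in cm, a list of three; "turn": the turn about the tool's z in degrees; "jaw": the closure, from 0 (fully open) to 1 (shut). In form: [{"delta_pos": [x, y, z], "turn": turn, "jaw": jaw}, ...]. A call has 1 to 8 rows; each row is the pose to reach, as a shift and turn from the pose commanded when the call began, along the tool's axes at that moment; what a row does not reach only later rows make up. A row lasts 1/12 s, in which the tool goes at most 41.7 mm and 7.16 degrees, less where a joint would pass 70% of its speed; a pose out of reach is approached as far as the arm can. A call with a gripper value outside its range is refused whole. The fingers move at their own pace and stop on an object; "force" is the grip in N (left out, the last holds). Time passes only in rows, so rows that repeat a pose let the fingers close. It gives the time, the measured TCP pose, the force and the opening at its end, in the units of the state.
- r.get_state(): the state, without advancing time (a new reading comes with each control period).
- vision.snapshot(name): name is "side" or "top"; returns the picture (400x640x3 uint8, blue, green, red); there is no depth.
- vision.camera_params(name): a dict with "intrinsics" (3x3 intrinsics, pixels), "extrinsics" (4x4, takes a point from world to camera coordinates). Camera axes: x right, y down, z forward; pixel columns grow to the right and rows downward; lengths in m; the calibration is good to about 2 mm. A picture is of the moment at which its call begins. camera_params takes no time and is no camera call.
- order.finish_job(): hands the job in, once; it reports no verdict.
Trained networks look in the newest picture that a camera, given by its name, has taken for a name from the list of things; names that differ only in an ending like _2 or _b are one class to them, and where a whole thing is asked for, a point or a joint stands for the part that bears it (a point fixed in the world has none). Each returns a list of dicts, best first, with "score" (0 to 1); they miss things now and then, are a little off and sometimes report something else, mostly with a low value. They report only what shows in the picture. A call takes as long as a camera call.
- nets.boxes_of(camera, label): "location" ([row, column] as shares, 0 to 1, of the picture: columns of its width, rows of its height, amid what is visible of it).
- nets.trace(camera, label): "region" (400x640 bool, what is visible of it) and "location" ([row, column] as shares, 0 to 1, of the picture: columns of its width, rows of its height, amid what is visible of it).
The state is a dict: "clock": time; "q": joint angles; "qd": joint speeds; "joint_torque": joint torques, N m; "tool_pos": TCP position; "eef_rot": TCP orientation; "contact_force": force on the tool from outside, world axes, zero at the start; "moment": the same for the moment, N m; "opening": opening from 0.0 (shut) to 1.0 (fully open).
Only numpy, scipy, OpenCV 4.12 (cv2) and the standard library are available. Lean on these libraries where they do the work, as an engineer would, in place of code of your own. Each camera call takes 0.05 s, during which the arm holds its last target.

## Task

Put the waffle iron on to preheat for breakfast: gently push its lid fully shut without slamming it, then switch on the mains by pressing the red rocker right over at the end with the white dot, and then press the green start key all the way down and let it go. Do all of it by pushing with the fingertips: do not lift the lid any higher, do not press the white stop key, pick nothing up, and leave the other things on the table where they stand.

Things in the scene. Friction and masses are not known exactly. Their poses are not given: they have to be found in the camera images.
- waffle_iron: the waffle iron, fixed to the table: steel housing 340 mm deep (x) by 260 mm wide (y), 85 mm tall, with the lid shut 128 mm. Origin at the centre of its underside on the table; x points from its front (controls) to its rear (hinge), y to the left seen by someone at its front, looking at its controls, z up
- deck: black sloping control deck along the waffle iron's front, 107 mm deep, 250 mm wide, rising to the rear at 0.216 rad. Origin at the centre of its surface, 73 mm above the table; z square to the surface. From left to right: green start key, white stop key, display window, red rocker
- lid (a joint): opening angle of the round steel lid in rad: 0 fully shut, positive open (front edge up), stop at 1.2. It starts part open. Its hinge is stiff: the lid stays at whatever angle it is left and needs a push of about 0.5 to 2.5 N at the handle all the way to shut
- lid_hinge (a point): centre of the lid's hinge line at the rear of the waffle iron, 105 mm above the table; the hinge runs along the waffle iron's y axis
- lid_handle (a point): centre of the upper face of the lid's black handle at the lid's front edge (face 46 mm front to rear by 100 mm wide, 16 mm thick). It travels on an arc: 243 mm in front of and 17 mm above the hinge line when the lid is shut, so 122 mm above the table; it turns with the lid
- rocker (a joint): angle of the red mains rocker in rad: 0 off, 0.32 fully on. It stays where it is left; moving it takes 2.5 to 4 N on its raised half
- rocker_on (a point): on the surface of the rocker's ON half (white dot, nearer the right edge), 13 mm from the pivot, about 78 mm above the table when off. The rocker, a shallow V of two 21 mm halves, lies across the waffle iron (y) and is 26 mm front to rear. Off: the ON half slants up 0.32 rad to its outer end; on: it lies parallel to the deck, 4 mm above it
- start_key (a joint): travel of the green start key in m, pressed into the deck: 0 up, 0.005 fully down; springs back up. It takes 1.5 N to start and 5 N to be fully down
- start_top (a point): centre of the top face of the round green start key, 26 mm across, at the left end of the deck; it stands 10 mm proud of the deck, its collar (34 mm across) 3 mm
- stop_key (a joint): travel of the white stop key in m, like the start key; not to be pressed
- stop_top (a point): centre of the top face of the white stop key, 26 mm across, 50 mm to the right of the green key
- syrup_bottle: amber syrup bottle with black cap, 56 mm diameter, 160 mm tall, beside the waffle iron; origin at the centre of its underside
- jam_jar: jam jar with red lid, 68 mm diameter, 85 mm tall, beside the waffle iron; origin at the centre of its underside
- sugar_shaker: aluminium sugar shaker, 62 mm diameter, 120 mm tall, beside the waffle iron; origin at the centre of its underside
- spatula: spatula with a wooden handle, 240 mm long, lying beside the waffle iron's front; origin on its underside near the middle, x axis along it from handle to blade
- batter_bowl: white bowl, 150 mm across, 70 mm tall, to the robot's left; origin at the centre of its underside
- mug: blue mug, 80 mm across, 92 mm tall, to the robot's left; origin at the centre of its underside
- plate: white plate, 180 mm across, 20 mm tall, to the robot's right; origin at the centre of its underside

How it is judged:
On the way, in this order (a step that is already met when the one before it is completed fails the run):
1. the lid is pushed fully shut (value of joint lid below 0.03 rad), for 0.2 s.
2. the rocker is pressed over to on, the lid shut (value of joint lid below 0.03 rad and value of joint rocker above 0.24 rad), for 0.2 s.
3. the green start key is pressed all the way down by the fingers, the lid shut and the rocker on (all of step 2 and value of joint start_key above 0.004 m and contact force between the fingers and start_key above 1 N), for 0.1 s.
At the end, for the whole second after the job is handed in: the lid is shut (within 0.03 rad), the rocker is on (above 0.24 of 0.32 rad) and both keys are up again (within 1 mm) (all of step 2 and value of joint each of start_key, stop_key below 0.001 m); the robot touches nothing.
It fails at once if out of order: the rocker is switched on before the lid is shut, or the start key is pressed before the rocker is on ((value of joint rocker above 0.16 rad and value of joint lid above 0.08 rad) or (value of joint start_key above 0.0025 m and value of joint rocker below 0.16 rad)).
It fails at once if the white stop key is pressed (value of joint stop_key above 0.0025 m).
It fails at once if the lid is lifted higher (value of joint lid above 0.9 rad).
It fails at once if the lid is slammed (closing faster than 2 rad/s) (velocity of joint lid below -2 rad/s).
It fails at once if a bystander is picked up, tipped or shoved more than 30 mm (distance of any of syrup_bottle, jam_jar, sugar_shaker, spatula, batter_bowl, mug, plate from where it was at the start of the episode above 0.03 m).
It also fails if it takes over 58 s, if anything falls off the work surface, if the arm or the gripper's body presses on something with over 40 N, if the wrist force passes 120 N, or if a joint passes its speed limit or range.

## Working session

There is one attempt and no reset: what is moved stays moved. The work goes in short steps, Python scripts to look and compute and a tool call to move; the robot and the scene stay as the last step left them, time stands still between calls to the robot, and variables do not carry over. Pictures are saved under pics/ and viewed, and the job is handed in when it is done.

Besides the shell and the picture viewer there is one more tool, called after ">>>" as name(argument=value, ...), one argument or row to a line, values as JSON. send_rows: Moves the arm, as the interface text tells. Its arguments: {"type":"object","properties":{"series":{"type":"array"},"force":{"type":"number"}},"required":["series"]}

```bash
ls; mkdir -p pics
python3 - <<'E'
from plant import r, vision, order, nets
import cv2
s=r.get_state()
for k,v in s.items(): print(k,v)
for c in("side","top"):
    im=vision.snapshot(c); cv2.imwrite(f"pics/{c}0.png",im)
    p=vision.camera_params(c); print(c,p)
E
```

```text
pics
clock 0.0
q [-1.26818848  0.68996786 -0.19454236  1.56638921  0.15726515  0.90252632
 -0.21513324]
qd [-3.97994338e-04 -1.72631633e-03  5.92237193e-04  1.16275926e-03
  7.22035058e-05 -1.89258106e-04 -2.01215391e-03]
joint_torque [-7.22923214e-04 -5.27572846e+01 -1.26631591e+00 -1.53437537e+01
 -5.24405739e-02  6.46707922e-03  1.75894606e-04]
tool_pos [0.16583134 0.60186633 0.21810883]
eef_rot [ 7.95464075e-01  6.06000002e-01 -7.24351684e-04  6.15227070e-04]
contact_force [-0.28884791 -0.62349584 -0.42592083]
moment [-0.03522205 -0.01118448  0.00309945]
opening 1.0004970681536165
side {'intrinsics': array([[375.92571202,   0.        , 321.20172856],
       [  0.        , 375.92571202, 200.24410211],
       [  0.        ,   0.        ,   1.        ]]), 'extrinsics': array([[ 0.99199756, -0.12410209, -0.02322742, -0.56259648],
       [-0.09106176, -0.57582508, -0.81248583,  0.13902807],
       [ 0.08745626,  0.8080991 , -0.58251803,  1.14772433],
       [ 0.        ,  0.        ,  0.        ,  1.        ]])}
top {'intrinsics': array([[367.20620767,   0.        , 319.49712463],
       [  0.        , 367.20620767, 206.87264425],
       [  0.        ,   0.        ,   1.        ]]), 'extrinsics': array([[-0.00701105, -0.99989688, -0.0125328 ,  0.00516993],
       [-0.99407646,  0.00832847, -0.10836341,  0.56866455],
       [ 0.10845662,  0.01169882, -0.99403234,  1.247757  ],
       [ 0.        ,  0.        ,  0.        ,  1.        ]])}
```

View pics/side0.png

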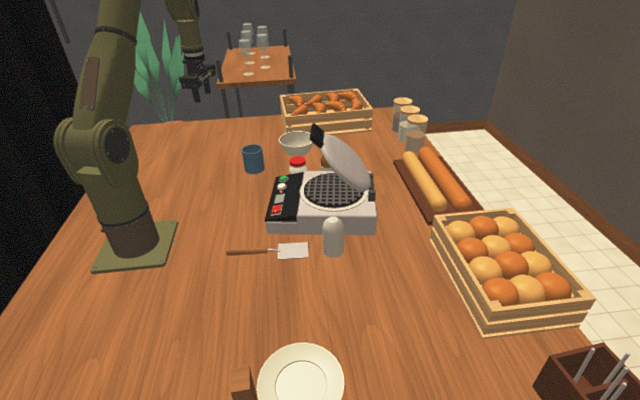

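View pics/top0.png

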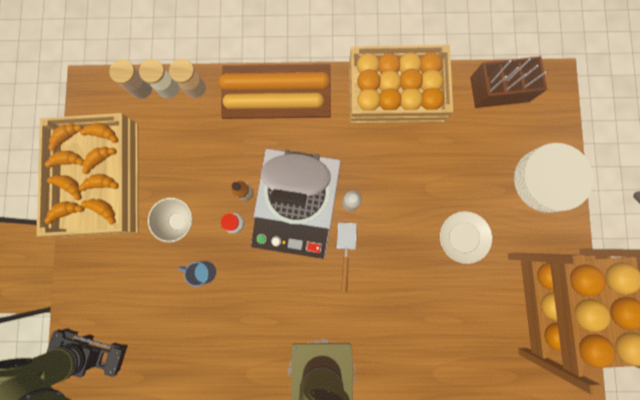

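Run:
```python
from plant import r, vision, order, nets
for c in("side","top"):
  for l in ["waffle_iron","deck","lid","lid_handle","rocker","rocker_on","start_key","start_top","stop_key","stop_top","syrup_bottle","jam_jar","sugar_shaker","spatula","batter_bowl","mug","plate"]:
    try: print(c,l,[(round(d['score'],2),round(d['location'][1]*640,1),round(d['location'][0]*400,1)) for d in nets.boxes_of(c,l)[:2]])
    except Exception as e: print(c,l,e)
print(r.get_state()['clock'])
```

```text
side waffle_iron [(0.9, 328.1, 197.8)]
side deck [(0.87, 284.8, 198.7)]
side lid [(0.79, 343.2, 159.2)]
side lid_handle [(0.81, 342.5, 160.1)]
side rocker []
side rocker_on [(0.58, 276.9, 205.8)]
side start_key []
side start_top []
side stop_key []
side stop_top []
side syrup_bottle [(0.65, 322.3, 165.0)]
side jam_jar [(0.78, 296.5, 166.7)]
side sugar_shaker [(0.74, 338.7, 237.7)]
side spatula [(0.68, 283.3, 249.4)]
side batter_bowl [(0.82, 299.2, 141.7), (0.37, 283.9, 249.7)]
side mug []
side plate [(0.64, 299.5, 374.5)]
top waffle_iron [(0.68, 293.9, 199.7)]
top deck [(0.9, 291.7, 236.9), (0.62, 294.2, 200.3)]
top lid [(0.65, 294.6, 175.8), (0.42, 289.7, 237.3)]
top lid_handle [(0.92, 294.8, 175.4), (0.4, 295.6, 204.3)]
top rocker [(0.66, 311.7, 246.2)]
top rocker_on []
top start_key [(0.6, 260.5, 238.9)]
top start_top [(0.43, 292.7, 235.4), (0.38, 296.0, 204.1)]
top stop_key [(0.71, 313.7, 245.9), (0.41, 262.1, 237.1)]
top stop_top []
top syrup_bottle [(0.72, 241.0, 191.6)]
top jam_jar [(0.6, 231.7, 222.2)]
top sugar_shaker [(0.76, 352.6, 200.4)]
top spatula [(0.86, 345.9, 244.9)]
top batter_bowl [(0.56, 167.8, 219.7), (0.21, 353.4, 200.4)]
top mug []
top plate [(0.55, 464.9, 238.1)]
1.8
```

The top picture shows the iron ahead of the robot, with deck corners near (252,247) and (325,257), the green key at (262,239), and the red rocker at (314,246). I'll zoom in for a precise pose.

Run:
```python
import cv2
t=cv2.imread("pics/top0.png")[140:270,225:375]
cv2.imwrite("pics/topz.png",cv2.resize(t,None,fx=5,fy=4.5,interpolation=cv2.INTER_CUBIC)[:, :])
t=cv2.imread("pics/side0.png")[115:265,240:400]
cv2.imwrite("pics/sidez.png",cv2.resize(t,None,fx=4,fy=4,interpolation=cv2.INTER_CUBIC))
```

```text
(no output)
```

View pics/topz.png

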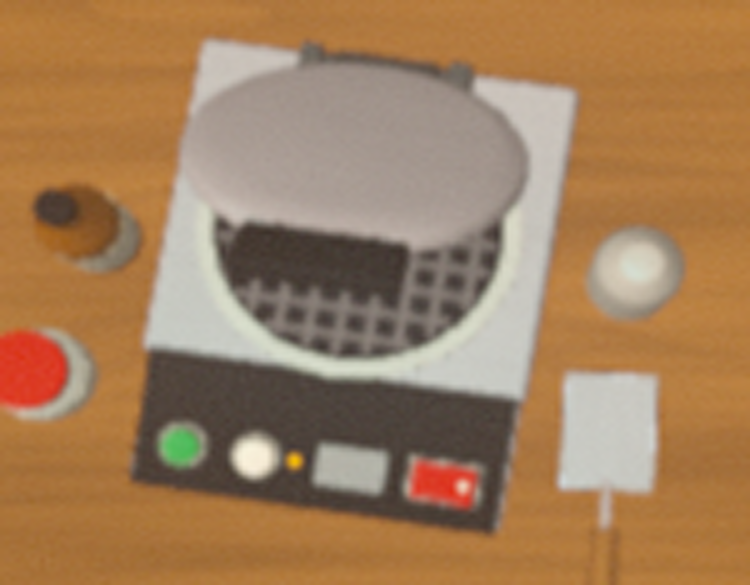

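View pics/sidez.png

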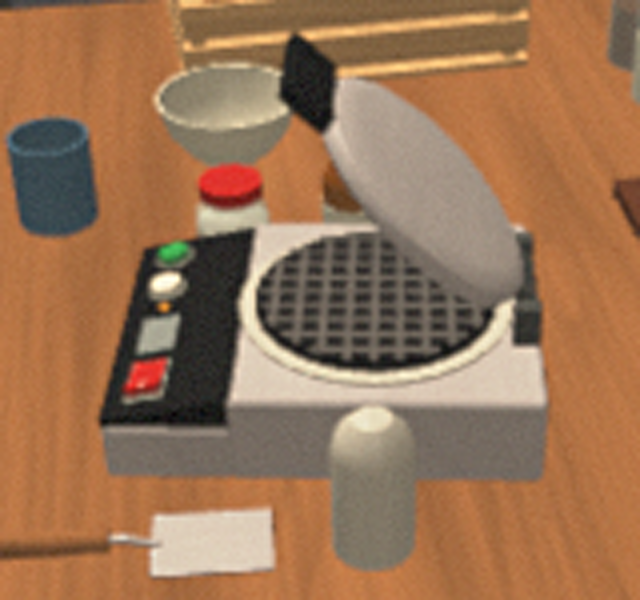

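```bash
cat > h.py <<'E'
import numpy as np
P={}
from plant import vision
for c in("side","top"):
    p=vision.camera_params(c); P[c]=(p['intrinsics'],p['extrinsics'])
def proj(c,X):
    K,E=P[c]; X=np.atleast_2d(X); q=(E[:3,:3]@X.T).T+E[:3,3]; q=(K@q.T).T; return q[:,:2]/q[:,2:]
def ray(c,uv):
    K,E=P[c]; d=E[:3,:3].T@np.linalg.solve(K,[uv[0],uv[1],1]); o=-E[:3,:3].T@E[:3,3]; return o,d
def onz(c,uv,z):
    o,d=ray(c,uv); return o+d*(z-o[2])/d[2]
def tz(u,v): return (225+(u+.5)/5-.5,140+(v+.5)/4.5-.5)
def sz(u,v): return (240+(u+.5)/4-.5,115+(v+.5)/4-.5)
E
python3 - <<'E'
from h import *
from scipy.optimize import least_squares
zr,zf=.0845,.0615
obs=[("top",tz(205,40),(.17,.13,.085)),("top",tz(577,92),(.17,-.13,.085)),
("top",tz(133,482),(-.17,.125,zf)),("top",tz(495,530),(-.17,-.125,zf)),
("top",tz(148,347),(-.0655,.13,zr)),("top",tz(522,400),(-.0655,-.13,zr)),
("side",sz(545,402),(.17,-.13,.085)),("side",sz(103,422),(-.17,-.125,zf)),("side",sz(253,230),(-.0655,.125,zr)),("side",sz(228,425),(-.0655,-.125,zr)),("side",sz(146,247),(-.17,.125,zf))]
def Tm(p): 
    c,s=np.cos(p[2]),np.sin(p[2]); return np.array([[c,-s,0],[s,c,0],[0,0,1]]),np.array([p[0],p[1],0])
def f(p):
    R,t=Tm(p); return np.concatenate([(proj(c,R@np.array(X)+t)[0]-uv) for c,uv,X in obs])
s=least_squares(f,[.55,.05,-.1],loss='soft_l1'); print(s.x); print(s.fun.reshape(-1,2).round(1))
R,t=Tm(s.x)
sl=.216
# deck frame
n=R@np.array([-np.sin(sl),0,np.cos(sl)]); dc=R@np.array([-.17+.0535*np.cos(sl),0,.073])+t
xd=R@np.array([np.cos(sl),0,np.sin(sl)]); yd=R@np.array([0,1,0])
def ondeck(c,uv,h):
    o,d=ray(c,uv); k=((dc+h*n-o)@n)/(d@n); X=o+k*d; return X,((X-dc)@xd*1e3).round(1),((X-dc)@yd*1e3).round(1)
print("deck",dc,n)
for nm,uvs,h in [("start",[("top",tz(181,445)),("side",sz(175,251))],.010),("stop",[("top",tz(255,455)),("side",sz(166,283))],.010),("dot",[("top",tz(463,487))],.008),("rockerL",[("top",tz(410,473))],.004),("rockc",[("top",tz(445,483)),("side",sz(147,379))],.005)]:
    for c,uv in uvs: print(nm,c,*ondeck(c,uv,h))
# lid
hinge=None
def hp(a,hx,y=0,dx=0,dz=0):
    v=np.array([-.243+dx,0,.017+dz]); c,s_=np.cos(a),np.sin(a)
    return R@np.array([hx+ v[0]*c+v[2]*s_, y, .105 - v[0]*s_+v[2]*c])+t
# handle face corners: top pic: face front-left, front-right unknown; use centre of face in side picture and corners
for a in np.arange(.4,1,.1):
  for hx in (.13,.15,): print(round(a,2),hx,hp(a,hx).round(3),proj("top",hp(a,hx)).round(1),proj("side",hp(a,hx)).round(1))
print(tz(320,262),sz(310,83))
E
```

```text
[ 0.57731146  0.08268386 -0.16253719]
[[-0.4 -0.6]
 [ 0.8 -0.8]
 [-0.7  0.8]
 [ 0.3  1.7]
 [-1.  -0.6]
 [ 1.3 -0.4]
 [ 0.8  0.9]
 [-2.5  0.4]
 [ 0.4 -1.2]
 [ 0.2 -6.2]
 [-1.7  0.1]]
deck [0.46112013 0.10173735 0.073     ] [-0.21149948  0.03468249  0.97676256]
start top [0.45925375 0.19612483 0.0794823 ] -15.3 92.8
start side [0.46153144 0.19244214 0.08010626] -12.4 89.6
stop top [0.45153791 0.14678851 0.0795634 ] -15.0 42.9
stop side [0.4519049  0.14379335 0.07974921] -14.1 40.0
dot top [0.42710026 0.00882626 0.07712301] -17.2 -97.2
rockerL top [0.43762958 0.0441019  0.07405522] -13.3 -60.7
rockc top [0.43011401 0.02083121 0.07427794] -16.8 -84.9
rockc side [0.43214208 0.01876435 0.07479047] -14.4 -86.6
0.4 0.13 [0.491 0.097 0.215] [[286.5 226.4]] [[290.9 155.4]]
0.4 0.15 [0.511 0.094 0.215] [[287.6 219.7]] [[297.4 155.4]]
0.5 0.13 [0.503 0.095 0.236] [[286.5 221.9]] [[294.4 149.2]]
0.5 0.15 [0.523 0.092 0.236] [[287.6 215.1]] [[301.  149.2]]
0.6 0.13 [0.517 0.093 0.256] [[286.6 216.5]] [[298.7 143.3]]
0.6 0.15 [0.537 0.089 0.256] [[287.7 209.6]] [[305.4 143.2]]
0.7 0.13 [0.533 0.09  0.275] [[286.8 210.4]] [[303.7 137.6]]
0.7 0.15 [0.553 0.087 0.275] [[288.  203.4]] [[310.5 137.6]]
0.8 0.13 [0.551 0.087 0.291] [[287.3 203.5]] [[309.5 132.4]]
0.8 0.15 [0.57  0.084 0.291] [[288.5 196.4]] [[316.4 132.4]]
0.9 0.13 [0.57  0.084 0.306] [[287.9 195.9]] [[316.  127.7]]
0.9 0.15 [0.589 0.081 0.306] [[289.1 188.8]] [[322.9 127.7]]
(288.6, 197.83333333333334) (317.125, 135.375)
```

>>> send_rows(
  series=[
    {"delta_pos": [0, 0, -4], "turn": -6.1, "jaw": 1},
    {"delta_pos": [0, 0, -8], "turn": -6.1, "jaw": 1},
    {"delta_pos": [0, 0, -12], "turn": -6.1, "jaw": 1},
    {"delta_pos": [0, 0, -15], "turn": -6.1, "jaw": 1},
    {"delta_pos": [0, 0, -15], "turn": -6.1, "jaw": 1},
  ],
  force=10,
)

```text
clock: 2.22
tool_pos: [0.1663, 0.6061, 0.3764]
eef_rot: [0.762, 0.647, 0.005, -0.004]
contact_force: [0.5, 0.5, 0.4]
opening: 0.647
```

```bash
cat >> h.py <<'E'
from scipy.spatial.transform import Rotation
from plant import r
IR=Rotation.from_euler('z',-.1625).as_matrix(); IT=np.array([.5773,.0827,0])
def loc(X): return IR@np.array(X)+IT
def toloc(X): return IR.T@(np.array(X)-IT)
def go(X):  # world target -> tool delta cm
    s=r.get_state(); return (Rotation.from_quat(s['eef_rot']).as_matrix().T@(np.array(X)-s['tool_pos'])*100).round(2)
def st():
    s=r.get_state(); q=Rotation.from_quat(s['eef_rot']).as_matrix()
    print("t",round(s['clock'],2),"tcp",s['tool_pos'].round(4),"local",toloc(s['tool_pos']).round(4),"F",np.round(s['contact_force'],2),"open",round(s['opening'],2),"xaxis",q[:,0].round(3),"zax",q[:,2].round(3))
E
python3 -c "
from h import *
st(); print(go(loc([-.005,.0,.37])))"
```

```text
t 2.22 tcp [0.1663 0.6061 0.3764] local [-0.4902  0.45    0.3764] F [0.45 0.47 0.39] open 0.65 xaxis [0.162 0.987 0.014] zax [ 0.002  0.014 -1.   ]
[-4.498e+01  4.854e+01  2.000e-02]
```

>>> send_rows(
  series=[
    {"delta_pos": [-2.7, 2.9, 0], "turn": 0, "jaw": 1},
    {"delta_pos": [-5.4, 5.8, 0], "turn": 0, "jaw": 1},
    {"delta_pos": [-8.1, 8.7, 0], "turn": 0, "jaw": 1},
    {"delta_pos": [-10.8, 11.6, 0], "turn": 0, "jaw": 1},
    {"delta_pos": [-13.5, 14.5, 0], "turn": 0, "jaw": 1},
    {"delta_pos": [-16.2, 17.4, 0], "turn": 0, "jaw": 1},
    {"delta_pos": [-18.9, 20.3, 0], "turn": 0, "jaw": 1},
    {"delta_pos": [-21.6, 23.2, 0], "turn": 0, "jaw": 1},
  ],
)

```text
clock: 2.88
tool_pos: [0.3607, 0.35, 0.3686]
eef_rot: [0.762, 0.648, -0.0, 0.0]
contact_force: [1.0, 1.1, 0.0]
opening: 0.04
```

```bash
python3 -c "
from h import *
st(); print(go(loc([-.005,.0,.37])))"
```

```text
t 2.88 tcp [0.3607 0.35   0.3686] local [-0.257   0.2287  0.3686] F [1.   1.06 0.  ] open 0.04 xaxis [ 0.161  0.987 -0.   ] zax [-0. -0. -1.]
[-22.88  25.19  -0.13]
```

>>> send_rows(
  series=[
    {"delta_pos": [-2.9, 3.1, 0], "turn": 0, "jaw": 1},
    {"delta_pos": [-5.8, 6.2, 0], "turn": 0, "jaw": 1},
    {"delta_pos": [-8.7, 9.3, 0], "turn": 0, "jaw": 1},
    {"delta_pos": [-11.6, 12.4, 0], "turn": 0, "jaw": 1},
    {"delta_pos": [-14.5, 15.5, 0], "turn": 0, "jaw": 1},
    {"delta_pos": [-17.4, 18.6, 0], "turn": 0, "jaw": 1},
    {"delta_pos": [-20.3, 21.7, 0], "turn": 0, "jaw": 1},
    {"delta_pos": [-22.9, 24.7, 0], "turn": 0, "jaw": 1},
  ],
)

```text
clock: 3.55
tool_pos: [0.5651, 0.0866, 0.3686]
eef_rot: [0.762, 0.647, -0.0, -0.0]
contact_force: [0.7, 1.2, -0.2]
opening: 0.009
```

```bash
python3 -c "
from h import *
import cv2
from plant import vision
a=vision.snapshot('side')[90:240,240:400];b=vision.snapshot('top')[130:270,220:380]
cv2.imwrite('pics/s1.png',cv2.resize(a,None,fx=4,fy=4,interpolation=2))
cv2.imwrite('pics/t1.png',cv2.resize(b,None,fx=4,fy=4,interpolation=2))
st(); print(go(loc([-.005,.0,.37])))"
```

```text
t 3.65 tcp [0.568  0.0801 0.3677] local [-0.0087 -0.0041  0.3677] F [-0.96 -0.28  0.26] open 0.01 xaxis [ 0.174  0.985 -0.005] zax [ 0.001 -0.005 -1.   ]
[ 0.41  0.37 -0.23]
```

View pics/s1.png

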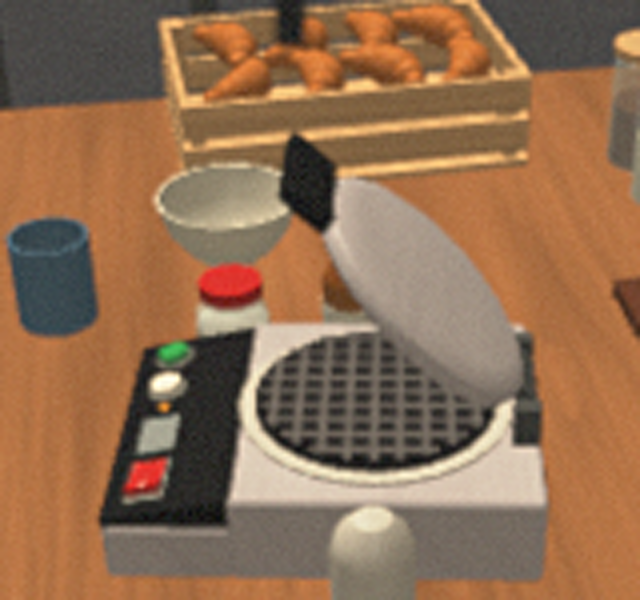

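Run:
```python
from h import *
def hp(a,hx,dx,y,dz=0):
    v=np.array([-.243+dx,0,.017+dz]); c,s=np.cos(a),np.sin(a)
    return loc([hx+v[0]*c+v[2]*s,y,.105-v[0]*s+v[2]*c])
for a in (.7,.75,.8,.85):
  for hx in (.135,.15):
    print(a,hx)
    for dz in (0,-.016):
     print("  ",[((proj("side",hp(a,hx,dx,y,dz))[0]+.5-[240,90])*4).round().astype(int).tolist() for dx,y in((-.023,.05),(.023,.05),(.023,-.05),(-.023,-.05))],
     [((proj("top",hp(a,hx,dx,y,dz))[0]+.5-[220,130])*4).round().astype(int).tolist() for dx,y in((-.023,.05),(.023,.05),(.023,-.05),(-.023,-.05))])
print("tip",(proj("side",r.get_state()['tool_pos']-[0,0,.011])+.5-[240,90])*4)
```

```text
0.7 0.135
   [[244, 145], [292, 181], [284, 243], [233, 205]] [[193, 328], [208, 284], [346, 305], [335, 350]]
   [[232, 160], [279, 195], [271, 258], [219, 221]] [[193, 344], [208, 300], [344, 321], [334, 366]]
0.7 0.15
   [[264, 145], [312, 181], [305, 243], [254, 205]] [[197, 307], [211, 263], [349, 285], [339, 329]]
   [[251, 160], [299, 195], [291, 258], [240, 221]] [[197, 323], [211, 280], [347, 301], [337, 345]]
0.75 0.135
   [[256, 134], [302, 172], [295, 233], [245, 193]] [[193, 313], [208, 272], [347, 293], [337, 336]]
   [[243, 148], [289, 186], [280, 248], [231, 208]] [[193, 331], [208, 289], [345, 310], [335, 353]]
0.75 0.15
   [[276, 134], [322, 172], [316, 233], [267, 193]] [[197, 292], [212, 251], [350, 272], [340, 314]]
   [[262, 148], [308, 186], [301, 248], [252, 208]] [[197, 309], [211, 268], [348, 289], [339, 331]]
0.8 0.135
   [[269, 123], [313, 163], [306, 224], [259, 181]] [[194, 298], [209, 259], [348, 280], [338, 320]]
   [[254, 136], [298, 176], [291, 238], [243, 196]] [[194, 316], [208, 277], [346, 298], [337, 338]]
0.8 0.15
   [[289, 122], [332, 163], [327, 224], [280, 181]] [[198, 276], [212, 238], [352, 259], [342, 298]]
   [[274, 136], [318, 176], [312, 238], [265, 196]] [[197, 295], [212, 256], [350, 277], [340, 317]]
0.85 0.135
   [[282, 112], [324, 154], [318, 215], [273, 170]] [[195, 281], [209, 245], [350, 267], [340, 304]]
   [[267, 125], [308, 167], [302, 229], [257, 184]] [[194, 300], [209, 264], [348, 286], [338, 323]]
0.85 0.15
   [[302, 112], [344, 154], [339, 215], [295, 170]] [[198, 260], [213, 224], [353, 246], [344, 282]]
   [[287, 125], [328, 167], [323, 228], [278, 184]] [[198, 279], [212, 243], [351, 265], [342, 301]]
tip [[302.04540149  88.34218907]]
```

View pics/t1.png

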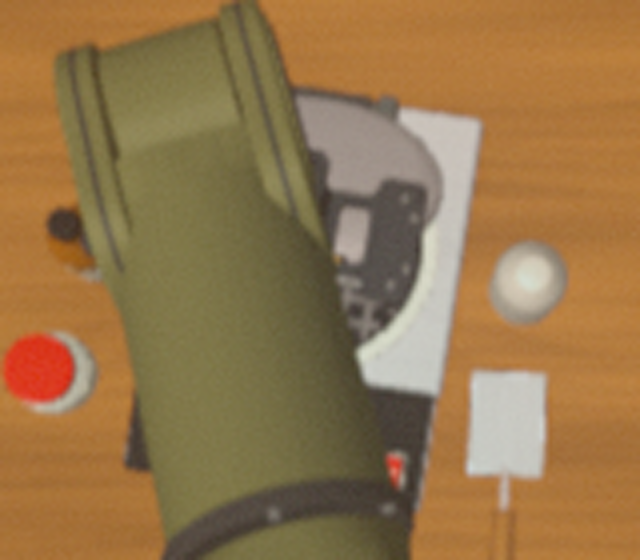

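Run:
```python
import cv2
a=cv2.imread('pics/side0.png')[115:190,295:385]
cv2.imwrite('pics/sz2.png',cv2.resize(a,None,fx=8,fy=8,interpolation=2))
b=cv2.imread('pics/top0.png')[150:220,255:340]
cv2.imwrite('pics/tz2.png',cv2.resize(b,None,fx=8,fy=8,interpolation=2))
```

```text
(no output)
```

View pics/sz2.png

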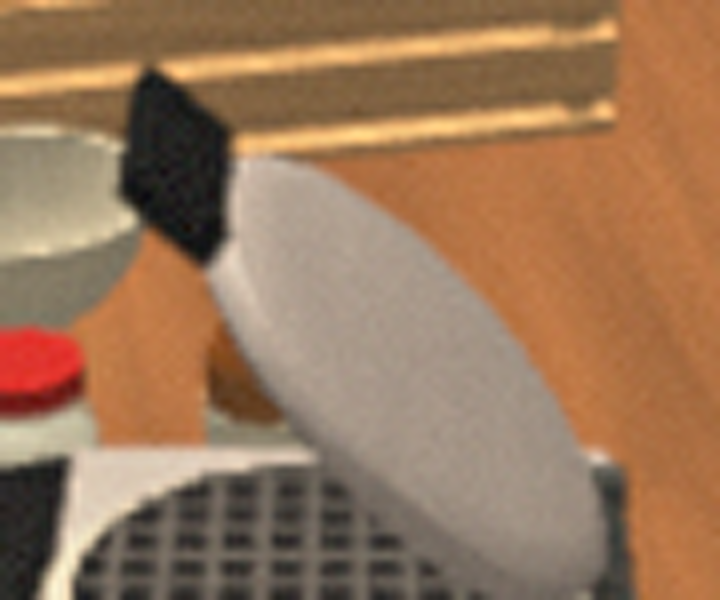

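View pics/tz2.png

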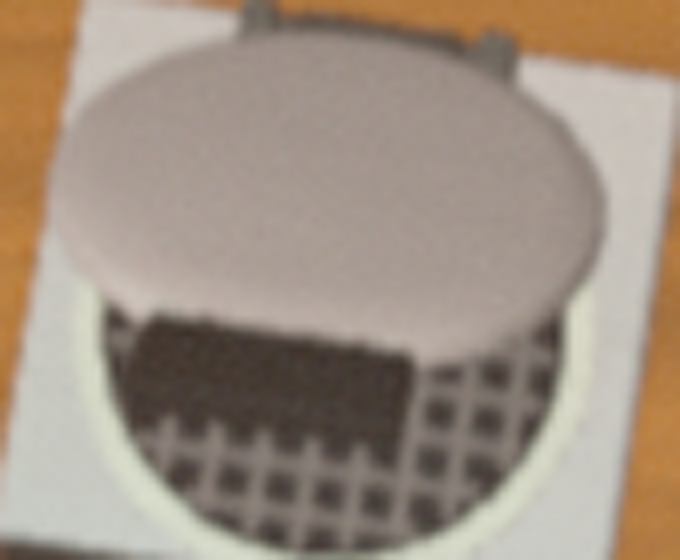

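The handle's upper face fits a lid angle of about 0.775, with its centre at local (-0.005, 0, 0.287). The gripper tip in the side view looks about 11 px higher than predicted, so I'll check it.

Run:
```python
from h import *
import cv2
st()
im=vision.snapshot('side'); 
a=im[20:170,240:400].copy()
cv2.imwrite('pics/s2.png',cv2.resize(a,None,fx=4,fy=4,interpolation=2))
s=r.get_state();st()
print((proj('side',[s['tool_pos'],s['tool_pos']-[0,0,.011]])+.5-[240,20])*4)
```

```text
t 3.65 tcp [0.568  0.0801 0.3677] local [-0.0087 -0.0041  0.3677] F [-0.96 -0.28  0.26] open 0.01 xaxis [ 0.174  0.985 -0.005] zax [ 0.001 -0.005 -1.   ]
t 3.7 tcp [0.5659 0.0845 0.3678] local [-0.0115 -0.      0.3678] F [-1.05  0.76 -0.44] open 0.01 xaxis [ 0.169  0.986 -0.002] zax [-0.001 -0.002 -1.   ]
[[297.85731968 351.02380903]
 [298.39595188 365.98345639]]
```

View pics/s2.png

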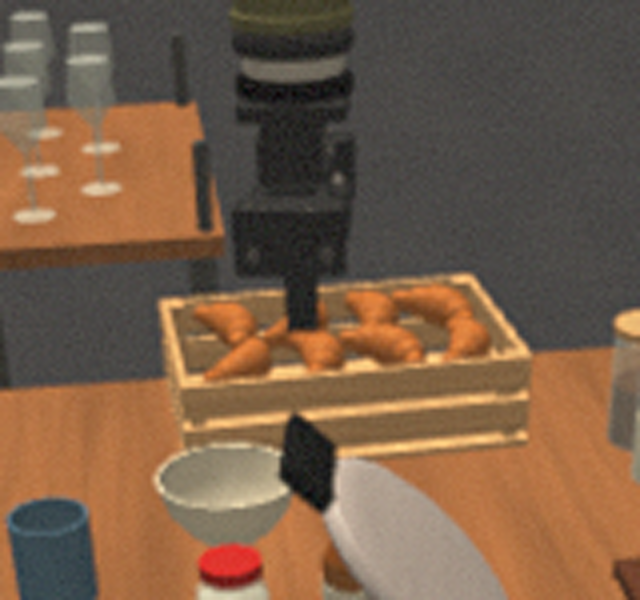

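Run:
```python
from h import *
import cv2
im=cv2.imread('pics/side0.png'); a=im[40:120,160:240].copy()
a=cv2.resize(a,None,fx=7,fy=7,interpolation=2)
for X in ([.166,.602,.2181],[.166,.602,.2071]):
    u=(proj('side',X)[0]+.5-[160,40])*7; cv2.circle(a,tuple(int(v) for v in u),4,(0,0,255),-1)
im=vision.snapshot('side'); b=im[80:130,280:350].copy(); b=cv2.resize(b,None,fx=8,fy=8,interpolation=2)
s=r.get_state()
for dz in(0,.011,-.019+.0):
    X=s['tool_pos']-[0,0,dz]
    u=(proj('side',X)[0]+.5-[280,80])*8; cv2.circle(b,tuple(int(v) for v in u),3,(0,0,255),-1)
cv2.imwrite('pics/g1.png',a);cv2.imwrite('pics/g2.png',b)
```

```text
(no output)
```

View pics/g1.png

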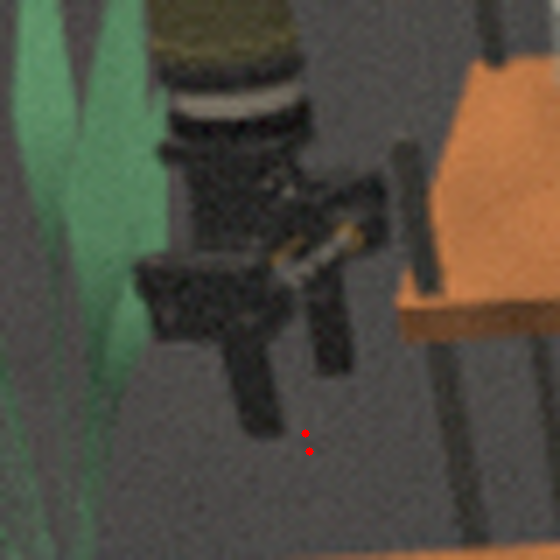

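View pics/g2.png

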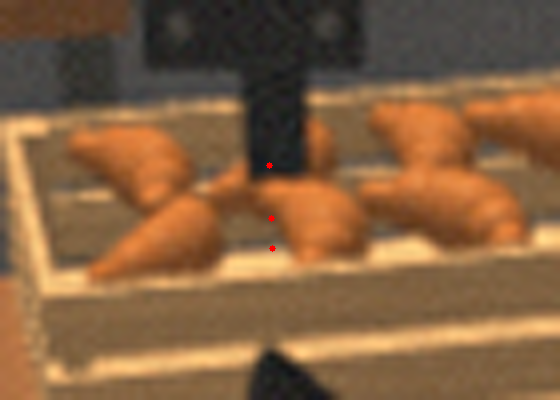

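Run:
```python
from h import *
import cv2
im=cv2.imread('pics/top0.png'); a=im[310:400,40:150].copy()
a=cv2.resize(a,None,fx=6,fy=6,interpolation=2)
for z,c in((.207,(0,0,255)),(.24,(0,255,0))):
  for k in (-.053,0,.053):
    u=(proj('top',[.166+.265*k,.602+.964*k,z])[0]+.5-[40,310])*6; cv2.circle(a,tuple(int(v) for v in u),4,c,-1)
cv2.imwrite('pics/g3.png',a)
im=cv2.imread('pics/side0.png'); 
print(proj('side',[[0,0,0],[-.1,-.1,0],[.1,-.1,0]]),proj('top',[[0,0,0],[.1,.1,0]]))
```

```text
[[136.92883558 245.78136691]
 [ 90.50043932 273.32716607]
 [163.58926747 265.77384533]] [[321.01859872 374.22666622]
 [291.65411874 343.89728021]]
```

View pics/g3.png

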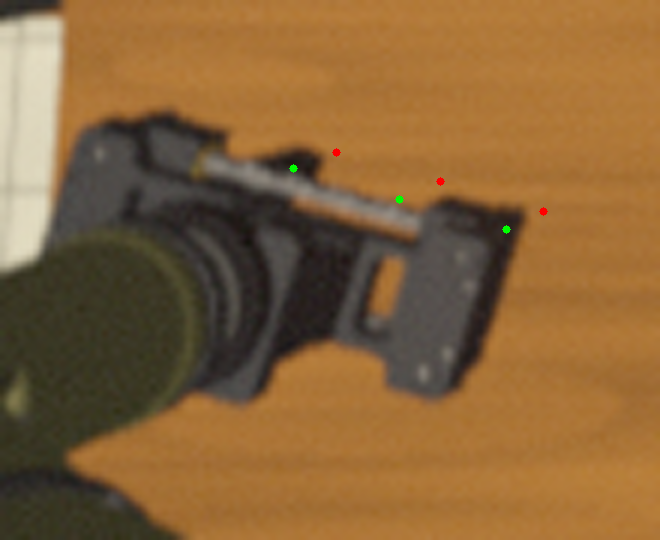

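Run:
```python
from h import *
o1,d1=ray('side',(160+333/7-.5,40+370/7-.5)); o2,d2=ray('top',(40+300/6-.5,310+163/6-.5))
A=np.c_[d1,-d2]; k=np.linalg.lstsq(A,o2-o1,rcond=None)[0]; print(o1+k[0]*d1,o2+k[1]*d2)
print("expected",np.array([.166,.602,.207])+.053*np.array([.265,.964,0]))
```

```text
[0.17926643 0.6518334  0.23724242] [0.18201235 0.65220515 0.23683568]
expected [0.180045 0.653092 0.207   ]
```

Run:
```python
from h import *
st(); print(go(loc([.010,0,.300])))
```

```text
t 3.75 tcp [0.5646 0.0876 0.3681] local [-0.0133  0.0028  0.3681] F [ 0.22 -0.41  0.07] open 0.01 xaxis [ 0.165  0.986 -0.   ] zax [-0.001 -0.    -1.   ]
[-0.27  2.34  6.8 ]
```

>>> send_rows(
  series=[
    {"delta_pos": [0, 1, 1], "turn": 0, "jaw": 1},
    {"delta_pos": [0, 2.1, 2.5], "turn": 0, "jaw": 1},
    {"delta_pos": [0, 2.1, 4], "turn": 0, "jaw": 1},
    {"delta_pos": [0, 2.1, 5.5], "turn": 0, "jaw": 1},
    {"delta_pos": [0, 2.1, 6.5], "turn": 0, "jaw": 1},
    {"delta_pos": [0, 2.1, 6.8], "turn": 0, "jaw": 1},
    {"delta_pos": [0, 2.1, 6.8], "turn": 0, "jaw": 1},
    {"delta_pos": [0, 2.1, 6.8], "turn": 0, "jaw": 1},
  ],
)

```text
clock: 4.42
tool_pos: [0.5855, 0.086, 0.3013]
eef_rot: [0.762, 0.648, 0.0, 0.0]
contact_force: [0.1, -0.2, 0.2]
opening: 0.006
```

```bash
cat >> h.py <<'E'
import cv2
def look(n,x0=280,x1=380,y0=80,y1=180,f=6):
    b=vision.snapshot('side')[y0:y1,x0:x1]; cv2.imwrite(f'pics/{n}.png',cv2.resize(b,None,fx=f,fy=f,interpolation=2))
E
python3 - <<'E'
from h import *
st();look('c1');st()
E
```

```text
t 4.42 tcp [0.5855 0.086  0.3013] local [0.0075 0.0046 0.3013] F [ 0.07 -0.2   0.16] open 0.01 xaxis [0.161 0.987 0.001] zax [ 0.001  0.    -1.   ]
t 4.47 tcp [0.5857 0.0859 0.3017] local [0.0078 0.0045 0.3017] F [ 0.27 -0.09 -0.72] open 0.0 xaxis [0.161 0.987 0.001] zax [ 0.002  0.001 -1.   ]
```

View pics/c1.png

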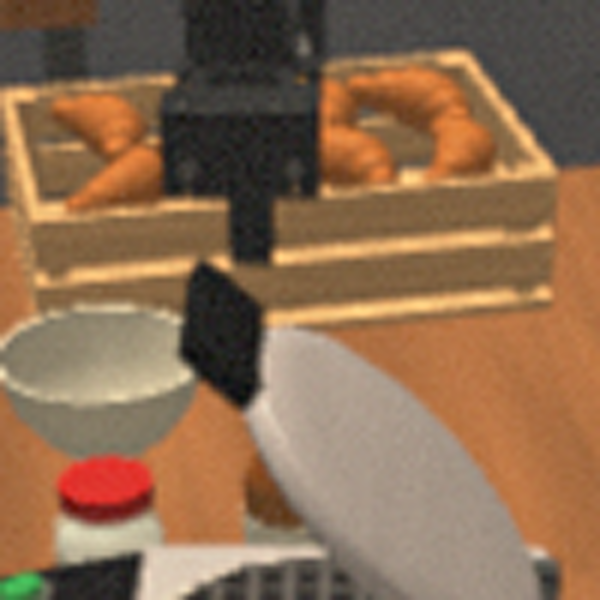

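Run:
```python
from h import *
for a in np.r_[np.arange(.8,-.01,-.04)]:
    print(a.round(2), ((.1565-.237*np.cos(a)+.017*np.sin(a)+.009)*100).round(2), ((.105+.237*np.sin(a)+.017*np.cos(a)-.019)*100).round(2))
```

```text
0.8 1.26 26.79
0.76 0.54 26.16
0.72 -0.15 25.51
0.68 -0.81 24.82
0.64 -1.44 24.12
0.6 -2.05 23.39
0.56 -2.63 22.63
0.52 -3.17 21.85
0.48 -3.69 21.05
0.44 -4.17 20.23
0.4 -4.62 19.4
0.36 -5.03 18.54
0.32 -5.41 17.67
0.28 -5.76 16.78
0.24 -6.07 15.88
0.2 -6.34 14.97
0.16 -6.58 14.05
0.12 -6.78 13.12
0.08 -6.94 12.19
0.04 -7.06 11.25
-0.0 -7.15 10.3
```

>>> send_rows(
  series=[
    {"delta_pos": [-0.4, 0, 0.6], "turn": 0, "jaw": 1},
    {"delta_pos": [-0.4, 0, 1.2], "turn": 0, "jaw": 1},
    {"delta_pos": [-0.4, 0, 1.8], "turn": 0, "jaw": 1},
    {"delta_pos": [-0.4, 0, 2.4], "turn": 0, "jaw": 1},
    {"delta_pos": [-0.4, 0, 2.9], "turn": 0, "jaw": 1},
    {"delta_pos": [-0.4, 0, 3.3], "turn": 0, "jaw": 1},
    {"delta_pos": [-0.4, 0, 3.3], "turn": 0, "jaw": 1},
  ],
)

```text
clock: 5.05
tool_pos: [0.5845, 0.0814, 0.2672]
eef_rot: [0.762, 0.647, -0.0, -0.0]
contact_force: [0.5, -0.6, 0.8]
opening: 0.004
```

Run:
```python
from h import *
st();look('c2');st()
```

```text
t 5.05 tcp [0.5845 0.0814 0.2672] local [ 7.400e-03 -1.000e-04  2.672e-01] F [ 0.52 -0.58  0.77] open 0.0 xaxis [ 0.162  0.987 -0.   ] zax [-0.001 -0.    -1.   ]
t 5.1 tcp [0.5846 0.0814 0.2676] local [ 7.400e-03 -1.000e-04  2.676e-01] F [-0.75  0.3  -0.03] open 0.0 xaxis [0.162 0.987 0.   ] zax [-0.  0. -1.]
```

View pics/c2.png

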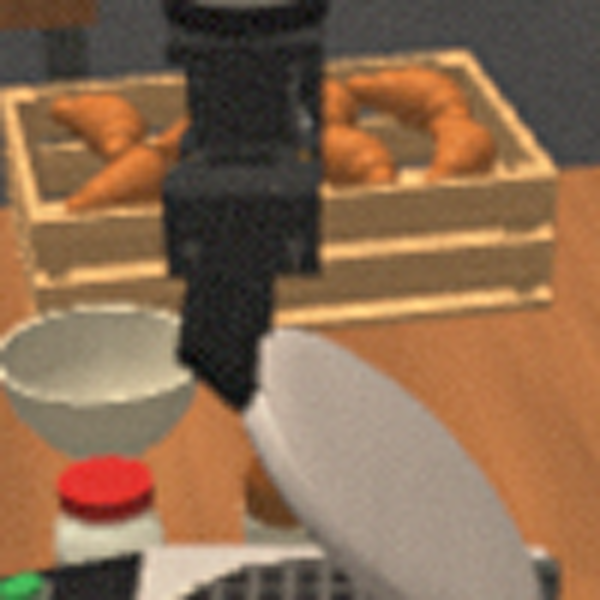

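>>> send_rows(
  series=[
    {"delta_pos": [0, -0.5, 0.8], "turn": 0, "jaw": 1},
    {"delta_pos": [0, -1.2, 1.5], "turn": 0, "jaw": 1},
    {"delta_pos": [0, -1.8, 2.2], "turn": 0, "jaw": 1},
    {"delta_pos": [0, -2.4, 2.9], "turn": 0, "jaw": 1},
    {"delta_pos": [0, -3.0, 3.6], "turn": 0, "jaw": 1},
    {"delta_pos": [0, -3.6, 4.4], "turn": 0, "jaw": 1},
    {"delta_pos": [0, -4.1, 5.2], "turn": 0, "jaw": 1},
    {"delta_pos": [0, -4.1, 5.2], "turn": 0, "jaw": 1},
  ],
)

```text
clock: 5.77
tool_pos: [0.5429, 0.0883, 0.2152]
eef_rot: [0.762, 0.648, -0.001, -0.001]
contact_force: [-0.1, 0.3, 0.6]
opening: 0.005
```

Run:
```python
from h import *
st();look('c3');st()
```

```text
t 5.77 tcp [0.5429 0.0883 0.2152] local [-0.0348 -0.      0.2152] F [-0.06  0.33  0.56] open 0.0 xaxis [ 0.161  0.987 -0.   ] zax [-0.002 -0.    -1.   ]
t 5.82 tcp [0.5436 0.0882 0.2157] local [-3.410e-02 -1.000e-04  2.157e-01] F [-0.71  0.35  0.42] open 0.0 xaxis [ 0.161  0.987 -0.   ] zax [-0.001 -0.    -1.   ]
```

View pics/c3.png

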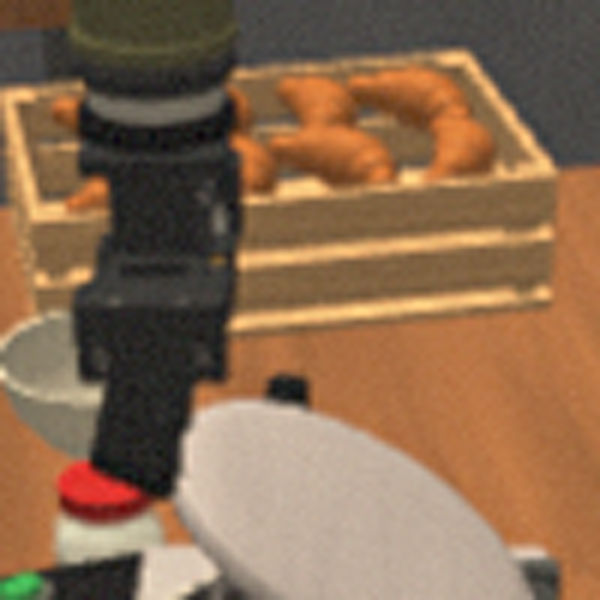

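>>> send_rows(
  series=[
    {"delta_pos": [0, -0.4, 0.7], "turn": 0, "jaw": 1},
    {"delta_pos": [0, -0.8, 1.4], "turn": 0, "jaw": 1},
    {"delta_pos": [0, -1.2, 2.2], "turn": 0, "jaw": 1},
    {"delta_pos": [0, -1.6, 3.0], "turn": 0, "jaw": 1},
    {"delta_pos": [0, -2.0, 3.9], "turn": 0, "jaw": 1},
    {"delta_pos": [0, -2.3, 4.7], "turn": 0, "jaw": 1},
    {"delta_pos": [0, -2.6, 5.6], "turn": 0, "jaw": 1},
    {"delta_pos": [0, -2.6, 5.6], "turn": 0, "jaw": 1},
  ],
)

```text
clock: 6.48
tool_pos: [0.5166, 0.0922, 0.1583]
eef_rot: [0.762, 0.648, -0.002, -0.001]
contact_force: [-0.5, -0.3, -0.6]
opening: 0.006
```

Run:
```python
from h import *
st();look('c4',260,400,100,220,5);st()
```

```text
t 6.48 tcp [0.5166 0.0922 0.1583] local [-0.0614 -0.0005  0.1583] F [-0.49 -0.29 -0.56] open 0.01 xaxis [ 0.161  0.987 -0.001] zax [-0.004 -0.001 -1.   ]
t 6.53 tcp [0.5172 0.0921 0.1589] local [-0.0608 -0.0005  0.1589] F [ 0.54  0.62 -0.48] open 0.0 xaxis [ 0.161  0.987 -0.001] zax [-0.003 -0.001 -1.   ]
```

View pics/c4.png

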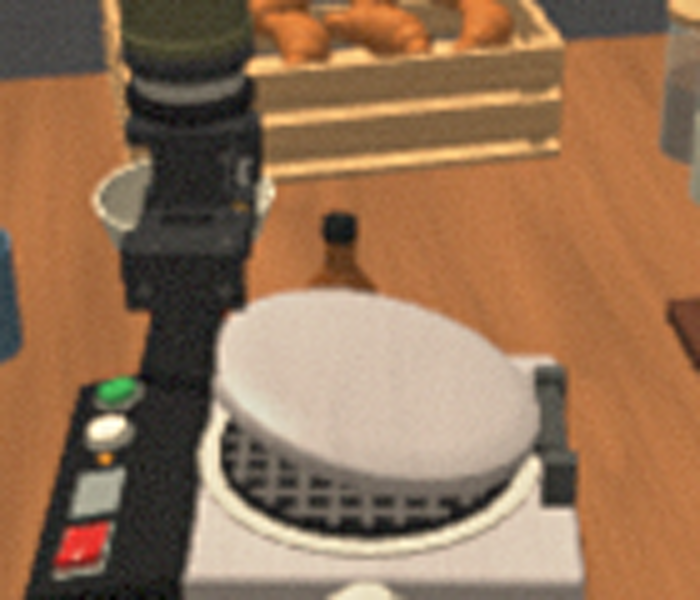

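>>> send_rows(
  series=[
    {"delta_pos": [0, -0.3, 0.9], "turn": 0, "jaw": 1},
    {"delta_pos": [0, -0.5, 1.8], "turn": 0, "jaw": 1},
    {"delta_pos": [0, -0.8, 2.7], "turn": 0, "jaw": 1},
    {"delta_pos": [0, -1.0, 3.6], "turn": 0, "jaw": 1},
    {"delta_pos": [0, -1.2, 4.3], "turn": 0, "jaw": 1},
    {"delta_pos": [0, -1.3, 4.8], "turn": 0, "jaw": 1},
    {"delta_pos": [0, -1.3, 5.3], "turn": 0, "jaw": 1},
    {"delta_pos": [0, -1.3, 5.3], "turn": 0, "jaw": 1},
  ],
)

```text
clock: 7.2
tool_pos: [0.5049, 0.0943, 0.1062]
eef_rot: [0.762, 0.648, -0.001, -0.0]
contact_force: [0.1, 1.2, 0.1]
opening: 0.004
```

Run:
```python
from h import *
st();look('c5',260,400,120,240,5);st()
```

```text
t 7.2 tcp [0.5049 0.0943 0.1062] local [-0.0733 -0.0003  0.1062] F [0.06 1.18 0.09] open 0.0 xaxis [ 0.161  0.987 -0.001] zax [-0.002 -0.    -1.   ]
t 7.25 tcp [0.5051 0.0942 0.1065] local [-0.0731 -0.0003  0.1065] F [-0.75  0.5   0.11] open 0.0 xaxis [ 0.161  0.987 -0.001] zax [-0.002 -0.    -1.   ]
```

View pics/c5.png

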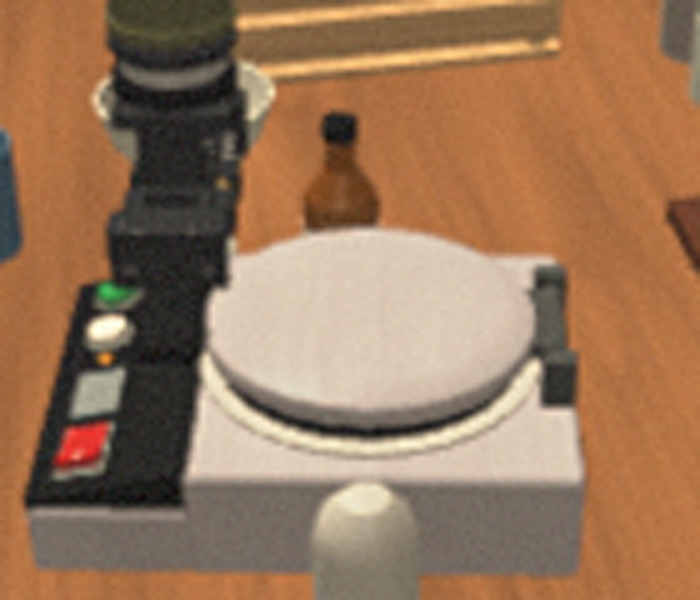

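>>> send_rows(
  series=[
    {"delta_pos": [0, 0, 0.15], "turn": 0, "jaw": 1},
    {"delta_pos": [0, 0, 0.3], "turn": 0, "jaw": 1},
    {"delta_pos": [0, 0, 0.45], "turn": 0, "jaw": 1},
    {"delta_pos": [0, 0, 0.6], "turn": 0, "jaw": 1},
    {"delta_pos": [0, 0, 0.6], "turn": 0, "jaw": 1},
    {"delta_pos": [0, 0, 0.6], "turn": 0, "jaw": 1},
  ],
)

```text
clock: 7.75
tool_pos: [0.5053, 0.0943, 0.1025]
eef_rot: [0.762, 0.647, 0.0, 0.0]
contact_force: [-4.7, -0.2, 17.6]
opening: 0.008
```

Run:
```python
from h import *
st();look('c6',260,400,120,240,5);st()
```

```text
t 7.75 tcp [0.5053 0.0943 0.1025] local [-0.0729 -0.0002  0.1025] F [-4.74 -0.24 17.62] open 0.01 xaxis [ 0.162  0.987 -0.   ] zax [ 0. -0. -1.]
t 7.8 tcp [0.5053 0.0943 0.1025] local [-0.0729 -0.0002  0.1025] F [-4.86  0.58 17.84] open 0.0 xaxis [0.162 0.987 0.   ] zax [ 0. -0. -1.]
```

View pics/c6.png

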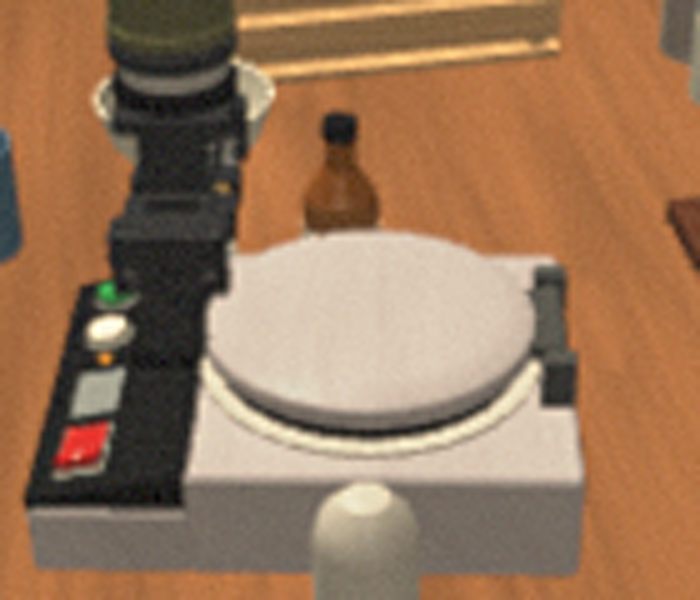

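The contact force shows the lid against its stop at about 18 N, with the tip at z ≈ 0.1215. That confirms the tip sits at TCP + 0.019. Next I lift off and move over the rocker.

>>> send_rows(
  series=[
    {"delta_pos": [0, -0.1, -0.8], "turn": 0, "jaw": 1},
    {"delta_pos": [0, -0.2, -2.5], "turn": 0, "jaw": 1},
    {"delta_pos": [-1, -0.8, -4], "turn": 0, "jaw": 1},
    {"delta_pos": [-3.5, -2.2, -4], "turn": 0, "jaw": 1},
    {"delta_pos": [-6, -3.6, -4], "turn": 0, "jaw": 1},
    {"delta_pos": [-8.5, -5, -4], "turn": 0, "jaw": 1},
    {"delta_pos": [-10.6, -6, -4], "turn": 0, "jaw": 1},
    {"delta_pos": [-10.6, -6, -4], "turn": 0, "jaw": 1},
  ],
)

```text
clock: 8.47
tool_pos: [0.4251, -0.0052, 0.141]
eef_rot: [0.764, 0.645, -0.003, -0.0]
contact_force: [-0.5, -0.8, -0.5]
opening: 0.008
```

Run:
```python
from h import *
look('d1',240,380,120,240,5);st(); print(go(loc([-.133,-.106,.075])))
b=vision.snapshot('top')[170:280,230:370]; cv2.imwrite('pics/d1t.png',cv2.resize(b,None,fx=5,fy=5,interpolation=2))
```

```text
t 8.52 tcp [ 0.4277 -0.0028  0.1411] local [-0.1338 -0.1086  0.1411] F [ 0.31  0.04 -0.08] open 0.01 xaxis [ 0.165  0.986 -0.002] zax [-0.002 -0.001 -1.   ]
[0.27 0.08 6.61]
```

View pics/d1.png

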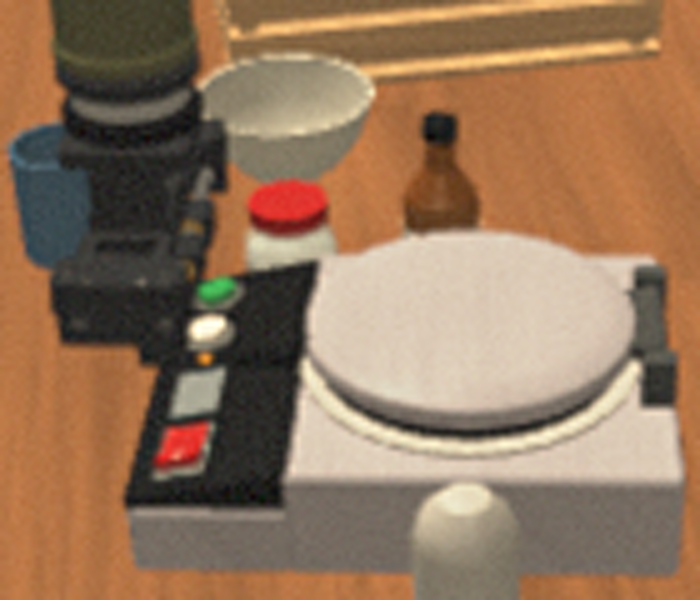

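View pics/d1t.png

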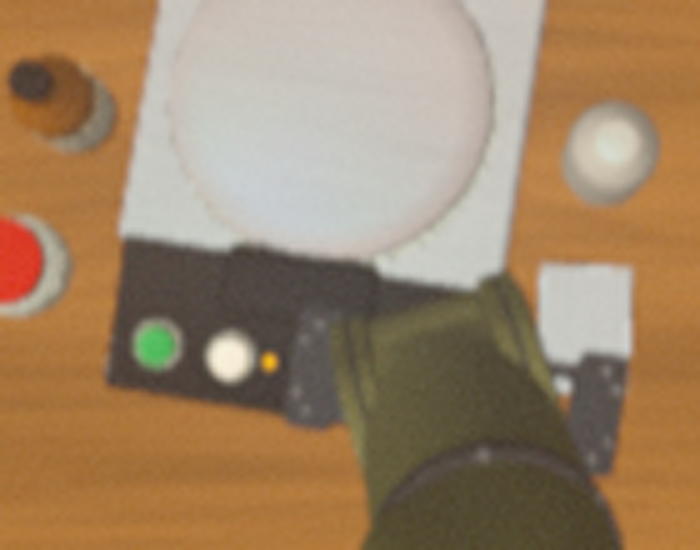

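Run:
```python
from h import *
look('d2',240,380,120,240,5);s=r.get_state();st()
for dz in (-.011,.019): print([((proj('side',s['tool_pos']+IR@np.array([dx,dy,dz]))[0]+.5-[240,120])*5).round() for dx in(-.009,.009) for dy in (-.0175,.0175)])
print(go(loc([-.133,-.106,.075])))
```

```text
t 8.62 tcp [ 4.303e-01 -2.000e-04  1.411e-01] local [-0.1316 -0.1055  0.1411] F [0.27 0.59 0.05] open 0.0 xaxis [0.162 0.987 0.001] zax [ 0.002  0.001 -1.   ]
[array([154., 411.]), array([163., 377.]), array([185., 411.]), array([193., 377.])]
[array([149., 369.]), array([158., 335.]), array([180., 369.]), array([188., 335.])]
[-0.05 -0.15  6.61]
```

View pics/d2.png

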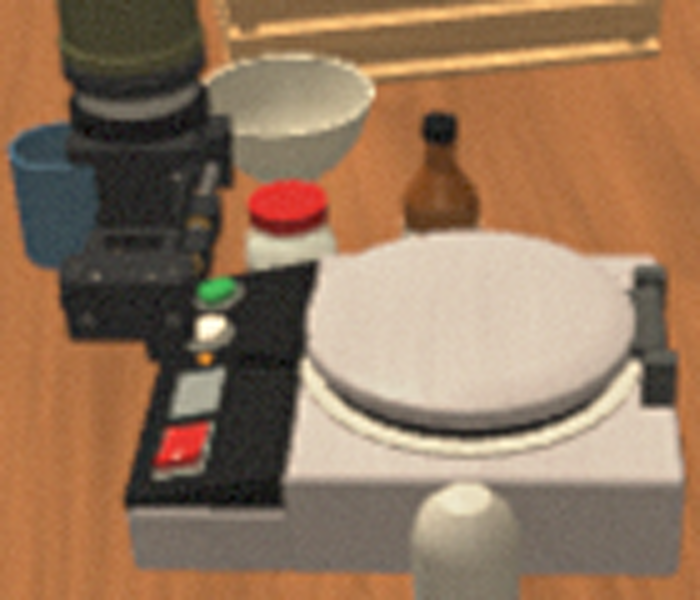

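>>> send_rows(
  series=[
    {"delta_pos": [0, -0.1, 1.5], "turn": 0, "jaw": 1},
    {"delta_pos": [0, -0.1, 3.0], "turn": 0, "jaw": 1},
    {"delta_pos": [0, -0.1, 4.5], "turn": 0, "jaw": 1},
    {"delta_pos": [0, -0.1, 5.7], "turn": 0, "jaw": 1},
    {"delta_pos": [0, -0.1, 6.5], "turn": 0, "jaw": 1},
    {"delta_pos": [0, -0.1, 6.8], "turn": 0, "jaw": 1},
    {"delta_pos": [0, -0.1, 6.8], "turn": 0, "jaw": 1},
  ],
)

```text
clock: 9.2
tool_pos: [0.4287, 0.0003, 0.0724]
eef_rot: [0.762, 0.648, -0.0, -0.0]
contact_force: [-0.0, 0.7, 0.1]
opening: 0.006
```

Run:
```python
from h import *
st();look('d3',240,380,120,240,5);st()
```

```text
t 9.2 tcp [4.287e-01 3.000e-04 7.240e-02] local [-0.1333 -0.1053  0.0724] F [-0.01  0.66  0.08] open 0.01 xaxis [0.16  0.987 0.   ] zax [-0.  0. -1.]
t 9.25 tcp [4.287e-01 1.000e-04 7.280e-02] local [-0.1333 -0.1056  0.0728] F [0.84 0.48 0.27] open 0.01 xaxis [0.161 0.987 0.   ] zax [ 0.  0. -1.]
```

View pics/d3.png

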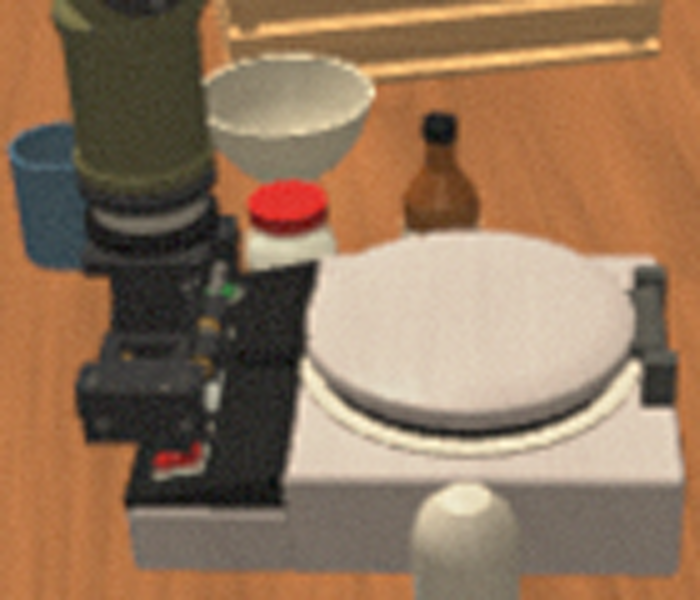

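>>> send_rows(
  series=[
    {"delta_pos": [0, 0, 0.4], "turn": 0, "jaw": 1},
    {"delta_pos": [0, 0, 0.7], "turn": 0, "jaw": 1},
    {"delta_pos": [0, 0, 0.9], "turn": 0, "jaw": 1},
    {"delta_pos": [0, 0, 1.1], "turn": 0, "jaw": 1},
    {"delta_pos": [0, 0, 1.3], "turn": 0, "jaw": 1},
    {"delta_pos": [0, 0, 1.5], "turn": 0, "jaw": 1},
    {"delta_pos": [0, 0, 1.5], "turn": 0, "jaw": 1},
  ],
)

```text
clock: 9.83
tool_pos: [0.4286, -0.0008, 0.0578]
eef_rot: [0.762, 0.647, 0.0, 0.0]
contact_force: [0.4, -0.4, 1.3]
opening: 0.006
```

Run:
```python
from h import *
st()
```

```text
t 9.83 tcp [ 0.4286 -0.0008  0.0578] local [-0.1332 -0.1064  0.0578] F [ 0.38 -0.42  1.31] open 0.01 xaxis [ 0.162  0.987 -0.   ] zax [ 0.001 -0.    -1.   ]
```

Force is still low, so I'll go a little further until it rises.

>>> send_rows(
  series=[
    {"delta_pos": [0, 0, 0.1], "turn": 0, "jaw": 1},
    {"delta_pos": [0, 0, 0.2], "turn": 0, "jaw": 1},
    {"delta_pos": [0, 0, 0.3], "turn": 0, "jaw": 1},
    {"delta_pos": [0, 0, 0.3], "turn": 0, "jaw": 1},
    {"delta_pos": [0, 0, 0.3], "turn": 0, "jaw": 1},
  ],
)

```text
clock: 10.25
tool_pos: [0.4289, -0.0007, 0.0557]
eef_rot: [0.762, 0.647, 0.001, 0.001]
contact_force: [0.0, -2.3, 14.4]
opening: 0.009
```

Run:
```python
from h import *
st()
```

```text
t 10.25 tcp [ 0.4289 -0.0007  0.0557] local [-0.133  -0.1064  0.0557] F [ 0.03 -2.29 14.43] open 0.01 xaxis [0.162 0.987 0.   ] zax [ 0.002 -0.    -1.   ]
```

>>> send_rows(
  series=[
    {"delta_pos": [0, 0, -1.5], "turn": 0, "jaw": 1},
    {"delta_pos": [0, 0, -4.5], "turn": 0, "jaw": 1},
    {"delta_pos": [1, 0, -7.5], "turn": 0, "jaw": 1},
    {"delta_pos": [3.5, 0, -8], "turn": 0, "jaw": 1},
    {"delta_pos": [7, 0, -8], "turn": 0, "jaw": 1},
    {"delta_pos": [10.5, 0, -8], "turn": 0, "jaw": 1},
    {"delta_pos": [14, 0, -8], "turn": 0, "jaw": 1},
    {"delta_pos": [17, 0, -8], "turn": 0, "jaw": 1},
  ],
)

```text
clock: 10.92
tool_pos: [0.4551, 0.1704, 0.1348]
eef_rot: [0.761, 0.648, 0.0, -0.001]
contact_force: [0.5, -1.1, -0.2]
opening: 0.007
```

>>> send_rows(
  series=[
    {"delta_pos": [1.5, 0, 0], "turn": 0, "jaw": 1},
    {"delta_pos": [2.8, 0, 0], "turn": 0, "jaw": 1},
    {"delta_pos": [2.8, 0, 0], "turn": 0, "jaw": 1},
    {"delta_pos": [2.8, 0, 0], "turn": 0, "jaw": 1},
    {"delta_pos": [2.8, 0, 0], "turn": 0, "jaw": 1},
  ],
)

```text
clock: 11.33
tool_pos: [0.4597, 0.193, 0.1346]
eef_rot: [0.763, 0.647, -0.001, 0.0]
contact_force: [-0.7, -0.6, -0.1]
opening: 0.003
```

Run:
```python
from h import *
look('e1',240,380,120,240,5);st(); print(go(loc([-.1336,.0915,.072])))
b=vision.snapshot('top')[170:280,230:370]; cv2.imwrite('pics/e1t.png',cv2.resize(b,None,fx=5,fy=5,interpolation=2))
```

```text
t 11.38 tcp [0.4599 0.1928 0.1348] local [-0.1336  0.0897  0.1348] F [-0.44 -1.15 -0.81] open 0.01 xaxis [ 0.164  0.986 -0.002] zax [-0.001 -0.002 -1.   ]
[0.19 0.01 6.28]
```

View pics/e1.png

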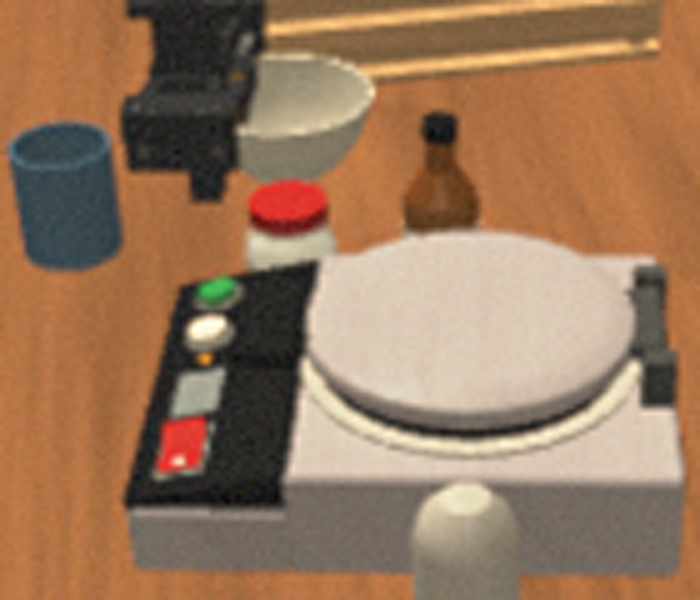

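View pics/e1t.png

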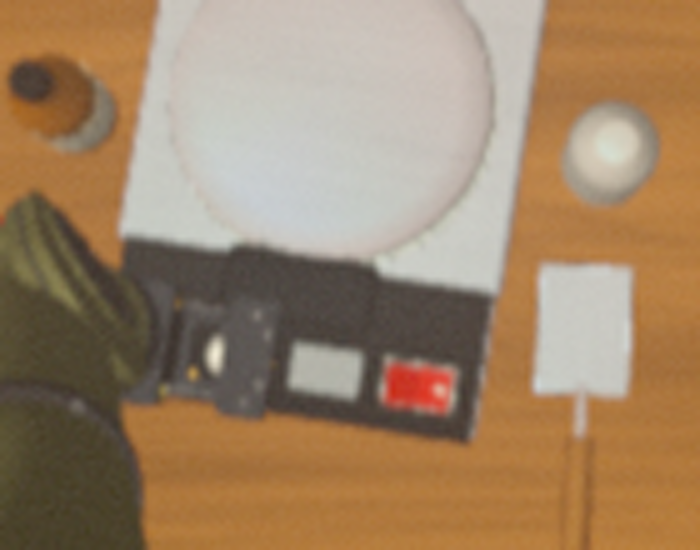

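Side view: the rocker's red top now lies flat, with the dot at (178,461), so it is on, and the lid is shut. Now I descend to just above the green key.

>>> send_rows(
  series=[
    {"delta_pos": [0.1, 0, 1.5], "turn": 0, "jaw": 1},
    {"delta_pos": [0.1, 0, 3.0], "turn": 0, "jaw": 1},
    {"delta_pos": [0.1, 0, 4.5], "turn": 0, "jaw": 1},
    {"delta_pos": [0.1, 0, 5.5], "turn": 0, "jaw": 1},
    {"delta_pos": [0.1, 0, 6.2], "turn": 0, "jaw": 1},
    {"delta_pos": [0.1, 0, 6.2], "turn": 0, "jaw": 1},
  ],
)

```text
clock: 11.93
tool_pos: [0.4598, 0.195, 0.0718]
eef_rot: [0.762, 0.647, -0.001, -0.0]
contact_force: [-0.9, -0.3, -0.3]
opening: 0.005
```

Run:
```python
from h import *
st();look('e2',240,380,120,240,5);st()
```

```text
t 11.93 tcp [0.4598 0.195  0.0718] local [-0.1341  0.0918  0.0718] F [-0.9  -0.33 -0.32] open 0.0 xaxis [ 0.162  0.987 -0.002] zax [-0.002 -0.001 -1.   ]
t 11.98 tcp [0.4602 0.1953 0.0726] local [-0.1337  0.0922  0.0726] F [ 0.44 -0.9   0.56] open 0.01 xaxis [ 0.162  0.987 -0.001] zax [-0.001 -0.001 -1.   ]
```

View pics/e2.png

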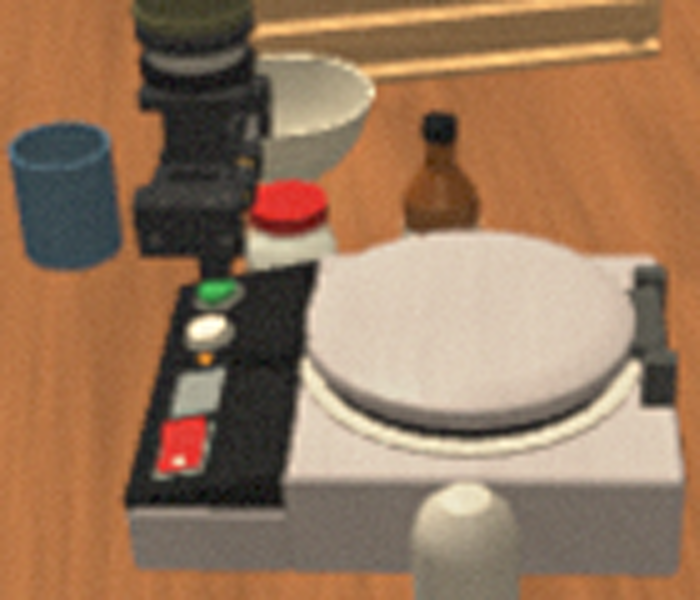

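>>> send_rows(
  series=[
    {"delta_pos": [0, 0, 0.5], "turn": 0, "jaw": 1},
    {"delta_pos": [0, 0, 0.9], "turn": 0, "jaw": 1},
    {"delta_pos": [0, 0, 1.2], "turn": 0, "jaw": 1},
    {"delta_pos": [0, 0, 1.5], "turn": 0, "jaw": 1},
    {"delta_pos": [0, 0, 1.6], "turn": 0, "jaw": 1},
    {"delta_pos": [0, 0, 1.6], "turn": 0, "jaw": 1},
    {"delta_pos": [0, 0, 1.6], "turn": 0, "jaw": 1},
  ],
)

```text
clock: 12.57
tool_pos: [0.4618, 0.196, 0.0575]
eef_rot: [0.762, 0.647, 0.001, 0.001]
contact_force: [2.0, -1.1, 4.6]
opening: 0.005
```

Run:
```python
from h import *
st()
```

```text
t 12.57 tcp [0.4618 0.196  0.0575] local [-0.1323  0.0931  0.0575] F [ 1.95 -1.07  4.63] open 0.01 xaxis [0.162 0.987 0.001] zax [ 0.002  0.001 -1.   ]
```

Force is about 4.6 N, so the key is nearly down. I'll go 3 mm further to the bottom.

>>> send_rows(
  series=[
    {"delta_pos": [0, 0, 0.1], "turn": 0, "jaw": 1},
    {"delta_pos": [0, 0, 0.2], "turn": 0, "jaw": 1},
    {"delta_pos": [0, 0, 0.3], "turn": 0, "jaw": 1},
    {"delta_pos": [0, 0, 0.3], "turn": 0, "jaw": 1},
    {"delta_pos": [0, 0, 0.3], "turn": 0, "jaw": 1},
  ],
)

```text
clock: 12.98
tool_pos: [0.4621, 0.196, 0.0566]
eef_rot: [0.762, 0.647, 0.002, 0.001]
contact_force: [-1.4, -2.6, 27.7]
opening: 0.006
```

Run:
```python
from h import *
st();look('e3',240,380,120,240,5);st()
```

```text
t 12.98 tcp [0.4621 0.196  0.0566] local [-0.132   0.0932  0.0566] F [-1.37 -2.63 27.71] open 0.01 xaxis [0.162 0.987 0.002] zax [ 0.004  0.001 -1.   ]
t 13.03 tcp [0.462  0.196  0.0565] local [-0.1321  0.0931  0.0565] F [-2.24 -2.4  28.07] open 0.0 xaxis [0.162 0.987 0.002] zax [ 0.004  0.001 -1.   ]
```

View pics/e3.png

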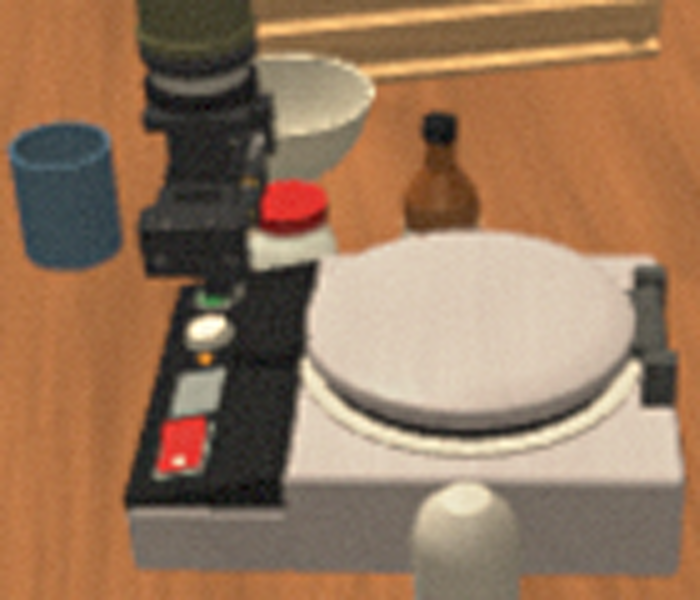

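The key bottomed out at 28 N, with the depth as predicted. Now I release it and retreat.

>>> send_rows(
  series=[
    {"delta_pos": [0, 0, -1], "turn": 0, "jaw": 1},
    {"delta_pos": [0, 0, -3], "turn": 0, "jaw": 1},
    {"delta_pos": [0, 0, -6], "turn": 0, "jaw": 1},
    {"delta_pos": [0, 0, -10], "turn": 0, "jaw": 1},
    {"delta_pos": [0, 0, -13], "turn": 0, "jaw": 1},
    {"delta_pos": [0, 0, -15], "turn": 0, "jaw": 1},
    {"delta_pos": [0, 0, -15], "turn": 0, "jaw": 1},
    {"delta_pos": [0, 0, -15], "turn": 0, "jaw": 1},
  ],
)

```text
clock: 13.7
tool_pos: [0.4607, 0.1962, 0.2047]
eef_rot: [0.762, 0.648, 0.001, 0.0]
contact_force: [0.3, -0.3, -0.9]
opening: 0.0
```

Run:
```python
from h import *
st();look('f1',200,400,110,270,4);st()
```

```text
t 13.7 tcp [0.4607 0.1962 0.2047] local [-0.1335  0.0931  0.2047] F [ 0.25 -0.33 -0.92] open 0.0 xaxis [0.161 0.987 0.001] zax [ 0.002  0.001 -1.   ]
t 13.75 tcp [0.4599 0.1958 0.2036] local [-0.1341  0.0926  0.2036] F [-0.05  0.45 -1.1 ] open 0.01 xaxis [ 0.161  0.987 -0.   ] zax [-0.001 -0.    -1.   ]
```

View pics/f1.png

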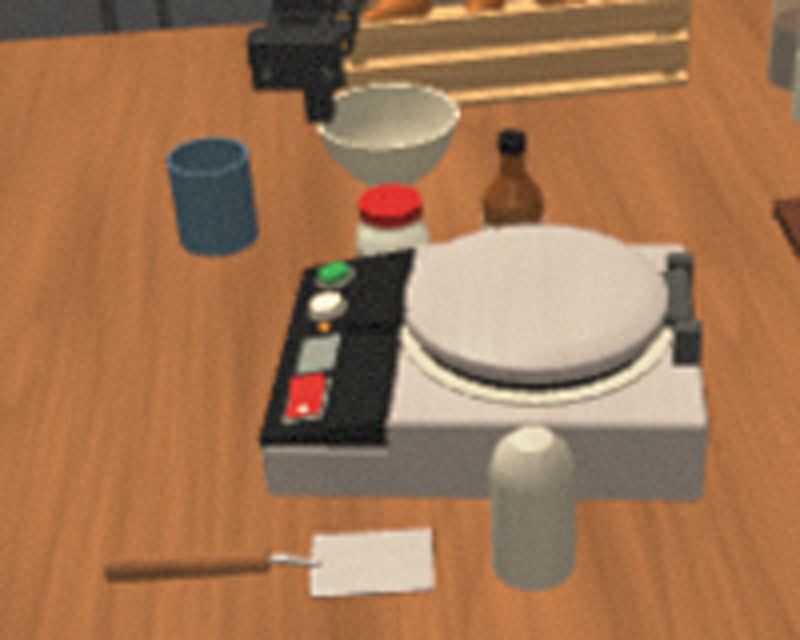

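The picture shows the lid shut, the rocker flat (dot at (303,408)), both keys up, and everything else where it stood. The gripper is clear, so I'm handing in.

```bash
python3 -c "
from plant import order; print(order.finish_job())"
```

```text
the job is handed in; nothing more can be done
None
```

I closed the lid, switched the mains rocker on, pressed and released the green start key, and handed the job in at about 13.8 s. No verdict was reported.

- **Lid:** I pushed it shut slowly along its arc, at a commanded rate of about 0.5 rad/s, until it met its stop at 18 N.
- **Rocker:** I pressed the dotted end until it stopped at about 14 N. The side picture then showed it lying flat in the on position.
- **Start key:** I pressed it to the bottom, reaching 28 N at about the expected depth, and then let it go.

**Last checks:** The final side picture shows the lid shut, the rocker on and both keys up. The things beside the iron looked unmoved, and the gripper is about 14 cm clear of the deck. I did not look at the plate again. The joint values can't be read directly, so these checks rest on pictures, force readings and tool height.

**One disagreement:** Both cameras showed the fingertips about 30 mm higher than the stated tool geometry (19 mm above the TCP, not 11 mm below it). Contact with the lid handle, the rocker and the key matched the cameras, so I used that offset throughout.

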